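Reset the tripped breaker under the push-latch cover of a bench supply unit

ROBOT

A 7-joint arm with a two-finger parallel gripper is mounted at the origin on the work surface. World frame = base frame: x ahead of the robot, y to its left, z up, the work surface at z = 0. Lengths are in m, angles in rad, forces in N, time in s.
With the tool pointing down it reaches from about 0.35 to 0.9 m from the base axis. Payload 8.1 kg.
Tool frame: the origin (TCP) lies at the very end of the fingers, on their centre line; the grasp point (between the pads) lies 19 mm behind it; z points along the fingers, y is the direction in which the jaws open and shut (so a half turn about z gives the same grasp; the last joint's range is limited). The gripper opens to 85 mm and grips with 20 to 120 N. Pads are 22 mm wide; open, the fingers measure 114 mm over their backs; the gripper's body (76 mm by 85 mm) begins 54 mm behind the grasp point. The pads swing forward as they close: fully open they stand 13 mm farther back than shut.
Start: joints at [1.242, 0.434, 0.025, 1.573, -0.012, 1.134, -0.075], TCP at [0.14, -0.609, 0.231] pointing down, gripper open.
Joint ranges: [-2.62, 2.62], [-0.44, 2.09], [-1.27, 1.32], [0.08, 2.57], [-1.32, 4.46], [0.12, 2], [-2.74, 2.74]. Speed limits (rad/s): [2.22, 2.22, 3.01, 3.01, 3.14, 3.14, 3.14].

INTERFACE

Orientations are given as a unit quaternion [w, x, y, z].
In Python, from cell import observe, camera, camera_params, finish_job, masks_of gives the robot as it stands. The module is installed in compiled form; this text tells all that it offers.
- The arm moves only by the tool step_arm, never from a script. Its argument "motion" is a list of rows, each a list of 7 numbers: the shift along the world's x, y, z in m, then the turn, a rotation vector about the world's x, y, z in degrees, then the finger opening in m, from 0 to 0.0854. In form: [[tx, ty, tz, ax, ay, az, claw], ...]. A call has exactly 10 rows; each row shifts and turns the pose as measured when the row begins; what a row does not reach is not made up. A row lasts 1/8 s, in which the tool goes at most 62.5 mm and 10.7 degrees, less where a joint would pass 70% of its speed; a pose out of reach is approached as far as the arm can. A call is refused whole if a number of a shift passes 0.0625 or a number of a turn 10.7, either way. A call with a gripper value outside its range is refused whole. The fingers move at their own pace and stop on an object; "grip_force" is the grip in N (left out, the last holds). Time passes only in rows, so rows that do not move let the fingers close, or fill a call up. It gives the time, the measured TCP pose, the force and the opening at its end, in the units of the state.
- observe(): the state, without advancing time (a new reading comes with each control period).
- camera(name): name is "scene" or "top"; returns the picture (384x512x3 uint8, blue, green, red); there is no depth.
- camera_params(name): a dict with "fov_y" (degrees; the focal length in pixels is half the picture's height over the tangent of half this angle, whatever the lens; pixels are square), "cx", "cy" (the principal point, pixels), "eye" and "rotation" of the camera in the world. Camera axes: x right, y up, looking along -z (the intrinsics and any distortion apply to the point x, -y, -z); pixel columns grow to the right and rows downward; lengths in m; the calibration is good to about 2 mm. A picture is of the moment at which its call begins. camera_params takes no time and is no camera call.
- finish_job(): hands the job in, once; it reports no verdict.
Trained networks look in the newest picture that a camera, given by its name, has taken for a name from the list of things; names that differ only in an ending like _2 or _b are one class to them, and where a whole thing is asked for, a point or a joint stands for the part that bears it (a point fixed in the world has none). Each returns a list of dicts, best first, with "p" (0 to 1); they miss things now and then, are a little off and sometimes report something else, mostly with a low value. They report only what shows in the picture. A call takes as long as a camera call.
- masks_of(name, camera): "pixels" (384x512 bool, what is visible of it) and "rect" ([left, top, right, bottom] in pixels, round what is visible of it).
The state is a dict: "clock": time; "joint_pos": joint angles; "joint_velocities": joint speeds; "joint_torque": joint torques, N m; "position": TCP position; "tool_rot": TCP orientation; "wrist_force": force on the tool from outside, world axes, zero at the start; "ft_torque": the same for the moment, N m; "width": finger opening in m.
Only numpy, scipy, OpenCV 4.12 (cv2) and the standard library are available. Lean on these libraries where they do the work, as an engineer would, in place of code of your own. Each camera call takes 0.05 s, during which the arm holds its last target. There are 200 camera calls.

TASK

One of the four breakers in the bench supply unit has tripped: its toggle leans down the sloping panel, towards the unit's front, while the other three lean up. Press the ribbed pad of the clear cover so that the cover pops open, push the tripped toggle fully up in line with the others, then push the cover shut and press it down until it latches again. Leave the other toggles on, and do not shift or lift the loose things around.

Things in the scene. Friction and masses are not known exactly. Their poses are not given: they have to be found in the camera images.
- unit: Bench supply unit, white, screwed to the bench, 240 mm deep (x, front to -x) and 340 mm wide (y); origin at the centre of its underside. Its panel slopes 12 degrees, rising to +x; the panel's centre is 30 mm in front of the origin and 73 mm high; behind it a level ledge 91.5 mm high. In the panel's middle is the clear cover, at either end a 62 mm mains outlet 6 mm proud.
- cover (a joint): Angle of the clear cover, rad: 0 shut and latched, -0.041 pressed down to its stop (5 mm at the free edge), 1.85 fully open. Push-push latch: pressed to the stop (about 3 N on the pad, then solid) and let go, the latched cover springs open by itself in 1 to 2 s. Swung shut against its spring (3 N at the free edge), pressed to the stop and let go, it stays latched; pressed less, it does not.
- cover_pad (a point): Centre of the top of the ribbed press pad, 36 x 20 mm, on the cover's outer face, 13.5 mm from its free edge; it moves with the cover. Axes: x along the hinge, up the slope; y towards the hinge; z out of the outer face. The cover is 100 mm (x) by 124 mm (y), like a box lid 32 mm deep; the pad is 110.5 mm from the hinge axis in y and 30.7 mm in z, 2.2 mm proud of the face.
- cover_hinge (a point): Middle of the cover's hinge axis, 10 mm above the panel, 68 mm to +y of the unit's centre line, so that the free edge with the pad is on the -y side. Axes as cover_pad. Fully open, the cover stands on edge at the hinge, its free edge about 130 mm above the panel, its outer face turned to +y, leaning 16 degrees away from the breakers; a 28 mm latch tongue sticks out at its free edge.
- toggle1 (a joint): Angle of a breaker's toggle, rad: 0 off (leans 0.5 rad down the slope, to the front), 1.0 on (leans 0.5 rad up the slope). It snaps over the middle to either end; about 1.5 N at the tip. The four breakers are alike, side by side 17.5 mm apart, in any order, from 41.5 mm to -y to 11 mm to +y of the unit's centre line. One starts at 0 (tripped), three at 1.0.
- toggle2 (a joint): As toggle1, for another breaker.
- toggle3 (a joint): As toggle1, for another breaker.
- toggle4 (a joint): As toggle1, for another breaker.
- toggle1_tip (a point): Tip of toggle1: a black paddle 10 mm wide (y), 4.6 mm thick, 17 mm long from its pivot, its end round. The pivot is at the panel's centre in x, on the breaker's white nose (45 mm long, 8 mm above the panel). The tip is 23 mm above the panel, 8 mm down the slope from the pivot when off, 8 mm up when on. It is under the clear cover when that is shut. Push it low, 3 to 5 mm above the nose.
- toggle2_tip (a point): Tip of toggle2, as toggle1_tip.
- toggle3_tip (a point): Tip of toggle3, as toggle1_tip.
- toggle4_tip (a point): Tip of toggle4, as toggle1_tip.
- battery: Loose flat black and yellow battery, 62 x 22 x 62 mm with two brass tongues 12 mm higher, standing on the ledge at the unit's -y end. To be left alone. Origin at the centre of its underside.
- jar: Loose white jar with a blue cap, 42 mm across, 66 mm high, standing on the ledge at the unit's +y end. To be left alone. Origin at the centre of its underside.
- petri_dish: Loose closed glass dish, 91 mm across, 16 mm high, on the bench before the unit. To be left alone. Origin at the centre of its underside.
- spatula: Loose narrow steel laboratory spatula, 148 mm long, 11 mm wide, lying on the bench before the unit. To be left alone. Origin under its middle.
- wash_bottle: Loose yellow wash bottle, 62 mm across, 180 mm high with its bent spout, on the bench beside the unit's -y end. To be left alone. Origin at the centre of its underside.
- mortar: Loose white porcelain mortar, 84 mm across, 45 mm high, on the bench at the unit's -y side, near the front. To be left alone. Origin at the centre of its underside.
- beaker: Loose glass beaker, 60 mm across, 75 mm high, on the bench beside the unit's +y end. To be left alone. Origin at the centre of its underside.

How it is judged:
By the outcome, as a careful person would: the job done as asked, in the order asked, and still so for the second after the job is handed in, with the robot touching nothing.
It also fails if it takes over 56 s, if anything falls off the work surface, if the arm or the gripper's body presses on something with over 40 N, if the wrist force passes 120 N, or if a joint passes its speed limit or range.

## Working session

There is one attempt and no reset: what is moved stays moved. The work goes in short steps, Python scripts to look and compute and a tool call to move; the robot and the scene stay as the last step left them, time stands still between calls to the robot, and variables do not carry over. Pictures are saved under pics/ and viewed, about 8 in all and at most 12, crops included, and the job is handed in when it is done.

Besides the shell and the picture viewer there is one more tool, called after "Call:" by a JSON object that holds its "fn" and its "kwargs". step_arm: Moves the arm, as the interface text tells. Its arguments: {"type":"object","properties":{"motion":{"type":"array","items":{"type":"array","items":{"type":"number"}}},"grip_force":{"type":"number"}},"required":["motion"]}

```bash
mkdir -p pics
python3 - <<'E'
from cell import *
import cv2,numpy as np
for n in("scene","top"):
    cv2.imwrite(f"pics/{n}0.png",camera(n)); print(n,camera_params(n))
    for k in("unit","cover","cover_pad","toggle1"):
        for m in masks_of(k,n)[:4]:
            p=m["pixels"]; ys,xs=np.nonzero(p); print(k,round(m["p"],2),m["rect"],xs.mean().round(1),ys.mean().round(1),len(xs))
s=observe();print({k:np.round(v,3) for k,v in s.items()})
a=np.hstack([cv2.imread("pics/scene0.png")]);
E
```

```text
scene {'fov_y': 57.77019559002923, 'cx': 256.2856607525337, 'cy': 196.84192534526787, 'eye': array([0.93745372, 0.18685269, 0.71073833]), 'rotation': array([0.54288207, 0.14338029, 0.22507731, 0.7962797 ])}
unit 0.74 [126.6, 138.8, 313.5, 268.0] 224.4 200.0 14550
cover 0.89 [194.0, 142.0, 264.4, 196.1] 228.6 170.0 2602
cover_pad 0.62 [191.4, 144.9, 262.1, 196.9] 229.1 169.9 2505
toggle1 0.44 [76.8, 132.0, 122.5, 205.7] 99.7 180.9 1454
top {'fov_y': 53.72841109712646, 'cx': 254.4810126141847, 'cy': 186.24288383023728, 'eye': array([0.43871643, 0.01380452, 0.8650075 ]), 'rotation': array([-0.69889603, -0.07677117,  0.06261328,  0.70832909])}
unit 0.8 [200.8, 124.5, 371.1, 254.9] 287.5 192.5 17454
cover 0.74 [254.7, 175.4, 322.7, 232.3] 288.2 203.9 3037
cover_pad 0.81 [253.8, 178.5, 323.8, 235.8] 287.9 204.1 3204
{'clock': np.float64(0.5), 'joint_pos': array([ 1.242,  0.434,  0.025,  1.573, -0.012,  1.134, -0.075]), 'joint_velocities': array([ 0.001, -0.001, -0.001, -0.001,  0.001,  0.002,  0.001]), 'joint_torque': array([-1.0000e-03, -6.6976e+01,  1.0230e+00, -3.1633e+01,  1.5000e-02,
        3.0000e-03,  0.0000e+00]), 'position': array([ 0.14 , -0.609,  0.231]), 'tool_rot': array([0.   , 0.994, 0.113, 0.   ]), 'wrist_force': array([0.269, 0.166, 0.458]), 'ft_torque': array([ 0.072,  0.007, -0.009]), 'width': np.float64(0.085)}
```

View pics/scene0.png

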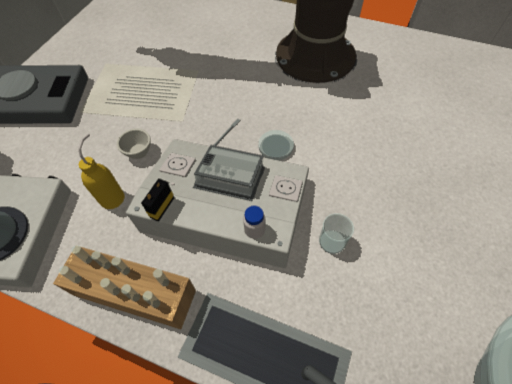

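View pics/top0.png

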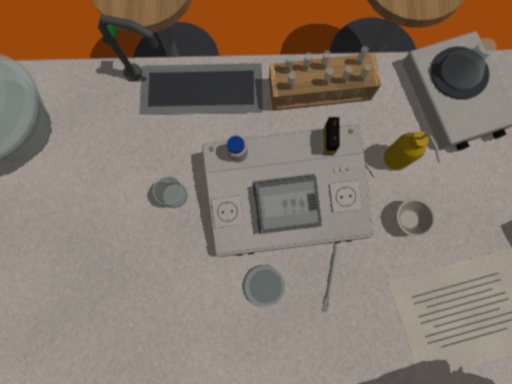

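Scene picture: the unit lies around (220,200), with the cover at (229,170) and its pad away from the camera. Top picture: the unit spans (203–371, 125–255), the cover is centred at (287,204), and the dark pad is at about (312,202). Next I enlarge it to fit the unit pose.

Run:
```python
import cv2,numpy as np
t=cv2.imread("pics/top0.png")[115:265,190:390]
cv2.imwrite("pics/c1.png",cv2.resize(t,None,fx=4,fy=4,interpolation=cv2.INTER_CUBIC))
```

```text
(no output)
```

View pics/c1.png

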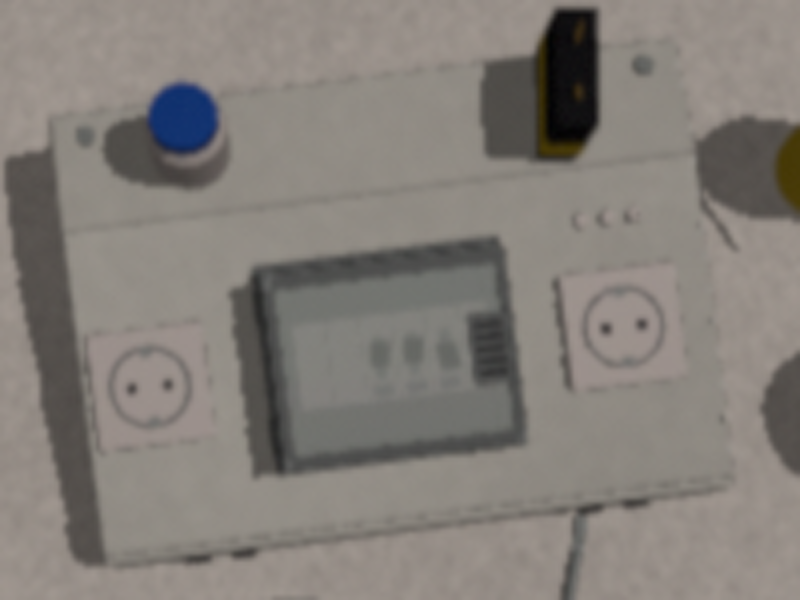

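The enlarged top view (crop ×4, offset 190,115) shows the pad at about (489,349), three visible toggles at x≈380, 413 and 447, and the unit's corners. The fourth toggle would be under the pad. I fit the pose from these points.

```bash
cat > h.py <<'E'
import numpy as np,cv2
from scipy.spatial.transform import Rotation as R
from scipy.optimize import least_squares
from cell import *
def proj(n,P):
    c=camera_params(n);w,x,y,z=c["rotation"]
    q=R.from_quat([x,y,z,w]).inv().apply(np.atleast_2d(P)-c["eye"])
    f=192/np.tan(np.radians(c["fov_y"]/2))
    return np.c_[c["cx"]-f*q[:,0]/q[:,2],c["cy"]+f*q[:,1]/q[:,2]]
s,c=np.sin(np.radians(12)),np.cos(np.radians(12))
def pan(u,y,n): return np.array([-.03+u*c-n*s,y,.073+u*s+n*c])
def world(p,L):
    L=np.atleast_2d(L);return R.from_euler('z',p[2]).apply(L)+[p[0],p[1],0]
E
python3 - <<'E'
from h import *
L=np.array([[.12,.17,.0915],[.12,-.17,.0915],[.057,.17,.0915],[.057,-.17,.0915],[-.12,.17,.0539],[-.12,-.17,.0539],pan(0,-.0425,.0407)])
px=np.array([[52,115],[677,40],[68,232],[693,153],[105,558],[730,485],[489,349]])/4.+[190,115]
px-=.4
f=lambda p:(proj("top",world(p,L))-px).ravel()
r=least_squares(f,[.45,-.05,0],loss='soft_l1');p=r.x
print(p,np.degrees(p[2]));print(f(p).reshape(-1,2).round(1))
np.save("p.npy",p)
top=cv2.imread("pics/top0.png");sc=cv2.imread("pics/scene0.png")
for y in(-.0415,-.024,-.0065,.011):
    for u in(-.008,.008):
        print(y,u,((proj("top",world(p,pan(u,y,.023)))-[190,115])*4).round(0),proj("scene",world(p,pan(u,y,.023))).round(1))
for nm,l in(("pad",pan(0,-.0425,.0407)),("hinge",pan(0,.068,.01)),("pc",pan(0,0,0))): print(nm,world(p,l).round(4),proj("scene",world(p,l)).round(1))
print(proj("scene",world(p,L)).round(1))
cv2.imwrite("pics/c2.png",cv2.resize(sc[130:210,170:290],None,fx=6,fy=6,interpolation=cv2.INTER_CUBIC))
E
```

```text
[ 0.58861797 -0.0409167   0.10845024] 6.213741000134344
[[-1.3 -0.3]
 [ 0.3 -0.8]
 [-2.6 -1.1]
 [ 1.5 -0.9]
 [-1.3  2.6]
 [ 2.3  1.2]
 [ 0.5  0.3]]
-0.0415 -0.008 [[484. 363.]] [[210.3 162. ]]
-0.0415 0.008 [[480. 332.]] [[207.7 166.7]]
-0.024 -0.008 [[450. 367.]] [[217.8 163.6]]
-0.024 0.008 [[446. 336.]] [[215.3 168.4]]
-0.0065 -0.008 [[416. 371.]] [[225.3 165.3]]
-0.0065 0.008 [[412. 340.]] [[223.  170.1]]
0.011 -0.008 [[382. 375.]] [[233.  166.9]]
0.011 0.008 [[378. 344.]] [[230.7 171.8]]
pad [[ 0.555  -0.0873  0.1128]] [[208.  158.1]]
hinge [[0.5494 0.0232 0.0828]] [[256.9 179.2]]
pc [[ 0.5588 -0.0442  0.073 ]] [[227.2 175.9]]
[[287.5 252.9]
 [124.4 212. ]
 [294.6 224. ]
 [137.8 186.8]
 [309.5 165.1]
 [173.6 136.5]
 [208.  158.1]]
```

View pics/c2.png

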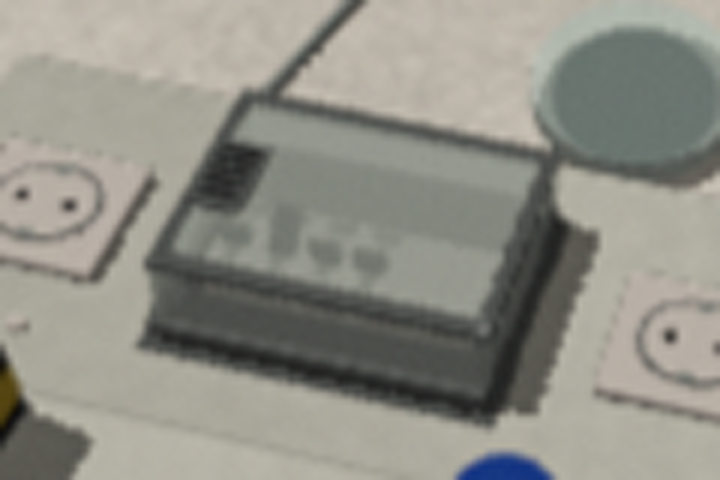

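The second toggle from -y (local y = -0.024) stands out in the scene view, at crop (285,232), so it looks like the tripped one. I will confirm that once the cover is open. I move in now and turn the tool so its 22 mm pad width lies along y.

Call:
{"fn": "step_arm", "kwargs": {"motion": [[0.033,0.04,0.002,0,0,8.3,0],[0.033,0.04,0.002,0,0,8.3,0],[0.033,0.04,0.002,0,0,8.3,0],[0.033,0.04,0.002,0,0,8.3,0],[0.033,0.04,0.002,0,0,8.3,0],[0.033,0.04,0,0,0,8.3,0],[0.033,0.04,0,0,0,8.3,0],[0.033,0.04,0,0,0,8.3,0],[0.033,0.04,0,0,0,8.3,0],[0.033,0.04,0,0,0,8.3,0]], "grip_force": 40}}

```text
clock: 1.75
position: [0.475, -0.2, 0.2434]
tool_rot: [0.004, 0.656, 0.755, 0.0]
wrist_force: [1.6, -0.7, 0.1]
width: -0.0001
```

Call:
{"fn": "step_arm", "kwargs": {"motion": [[0.01,0.016,-0.005,0.2,-1.7,-0.25,0],[0.01,0.016,-0.01,0.2,-1.7,-0.25,0],[0.01,0.016,-0.014,0.2,-1.7,-0.25,0],[0.01,0.016,-0.014,0.2,-1.7,-0.25,0],[0.01,0.016,-0.014,0.2,-1.7,-0.25,0],[0.01,0.016,-0.014,0.2,-1.7,-0.25,0],[0.01,0.014,-0.014,0.1,-1.7,-0.25,0],[0.004,0.002,-0.014,0,0,0,0],[0,0,0,0,0,0,0],[0,0,0,0,0,0,0]]}}

```text
clock: 3.0
position: [0.5547, -0.0811, 0.1432]
tool_rot: [0.079, 0.66, 0.743, 0.08]
wrist_force: [0.0, 1.0, 0.7]
width: -0.0002
```

Run:
```python
from h import *
o=observe();w,x,y,z=o["tool_rot"];print(o["position"],R.from_quat([x,y,z,w]).as_matrix().round(3),o["wrist_force"])
p=np.load("p.npy");pw=world(p,pan(0,-.0425,.0407))[0]
for n in("scene","top"):
    im=camera(n);a=proj(n,o["position"])[0];b=proj(n,pw)[0];print(n,a,b)
    q=((a+b)/2).astype(int);cr=im[q[1]-45:q[1]+45,q[0]-60:q[0]+60];cv2.imwrite(f"pics/{n}1.png",cv2.resize(cr,None,fx=4,fy=4,interpolation=cv2.INTER_CUBIC));print(q-[60,45])
cv2.imwrite("pics/c3.png",np.vstack([cv2.imread("pics/scene1.png")[:290],cv2.imread("pics/top1.png")[:290]]))
```

```text
[ 0.554695   -0.08107145  0.14323731] [[-0.116  0.968  0.223]
 [ 0.993  0.116  0.015]
 [-0.011  0.223 -0.975]] [0.02728866 0.98630183 0.68369731]
scene [208.83920288 149.93517955] [208.03963397 158.11447145]
[148 109]
top [311.1166885  199.93205598] [312.34204013 202.18718258]
[251 156]
```

View pics/c3.png

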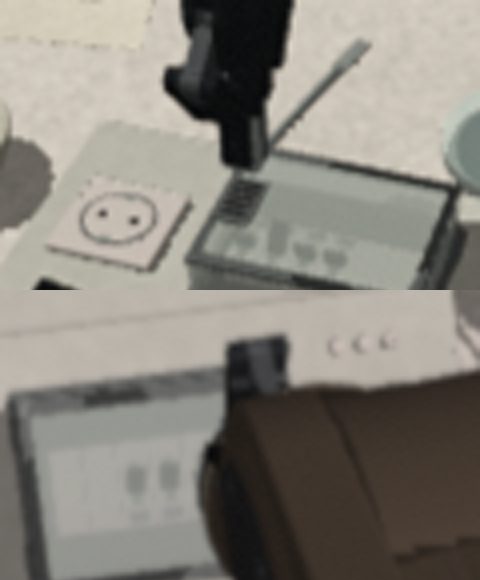

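The fingertip shows at scene (208.5,150) and the pad at (208.5,159), both as projected. I press now.

Call:
{"fn": "step_arm", "kwargs": {"motion": [[-0.001,-0.003,-0.008,0,0,0,0],[-0.001,-0.003,-0.009,0,0,0,0],[0,-0.001,-0.008,0,0,0,0],[0.0005,0,-0.003,0,0,0,0],[0.0005,0,-0.003,0,0,0,0],[0.0005,0,-0.003,0,0,0,0],[0.0005,0,-0.003,0,0,0,0],[0.0005,0,-0.003,0,0,0,0],[0,0,-0.003,0,0,0,0],[0,0,-0.003,0,0,0,0]]}}

```text
clock: 4.35
position: [0.5549, -0.0909, 0.1073]
tool_rot: [0.085, 0.66, 0.742, 0.079]
wrist_force: [-23.1, 0.1, 45.0]
width: -0.0003
```

At the stop. I release now and retreat up and to -y.

Call:
{"fn": "step_arm", "kwargs": {"motion": [[-0.004,0,0.02,0,0,0,0],[-0.006,-0.01,0.03,0,0,0,0],[-0.006,-0.03,0.03,0,0,0,0],[0,-0.04,0.03,0,0,0,0],[0,-0.03,0.02,0,0,0,0],[0,0,0,0,0,0,0],[0,0,0,0,0,0,0],[0,0,0,0,0,0,0],[0,0,0,0,0,0,0],[0,0,0,0,0,0,0]]}}

```text
clock: 5.6
position: [0.538, -0.1972, 0.2406]
tool_rot: [0.084, 0.657, 0.745, 0.08]
wrist_force: [0.1, -0.0, -0.2]
width: 0.0001
```

Call:
{"fn": "step_arm", "kwargs": {"motion": [[0,0,0,0,0,0,0],[0,0,0,0,0,0,0],[0,0,0,0,0,0,0],[0,0,0,0,0,0,0],[0,0,0,0,0,0,0],[0,0,0,0,0,0,0],[0,0,0,0,0,0,0],[0,0,0,0,0,0,0],[0,0,0,0,0,0,0],[0,0,0,0,0,0,0]]}}

```text
clock: 6.85
position: [0.538, -0.1968, 0.2404]
tool_rot: [0.084, 0.657, 0.745, 0.08]
wrist_force: [-0.1, -0.7, 0.3]
width: 0.0002
```

Run:
```python
from h import *
p=np.load("p.npy");o=observe();print(o["position"],o["wrist_force"],world(p,pan(0,-.024,.023)))
im=camera("scene");cv2.imwrite("pics/s2.png",cv2.resize(im[110:230,150:310],None,fx=5,fy=5,interpolation=cv2.INTER_CUBIC))
for y in(-.0415,-.024,-.0065,.011):
  print(y,[((proj("scene",world(p,pan(u,y,.023)))-[150,110])*5).round(0).tolist() for u in(-.008,.008)],((proj("scene",world(p,pan(0,y,.008)))-[150,110])*5).round(0))
```

```text
[ 0.53800712 -0.19681162  0.24040651] [-0.06091546 -0.66618254  0.25550116] [[ 0.55663805 -0.06854042  0.09549739]]
-0.0415 [[[301.0, 260.0]], [[288.0, 283.0]]] [[297. 297.]]
-0.024 [[[339.0, 268.0]], [[326.0, 292.0]]] [[334. 305.]]
-0.0065 [[[377.0, 276.0]], [[365.0, 300.0]]] [[372. 313.]]
0.011 [[[415.0, 285.0]], [[403.0, 309.0]]] [[410. 322.]]
```

View pics/s2.png

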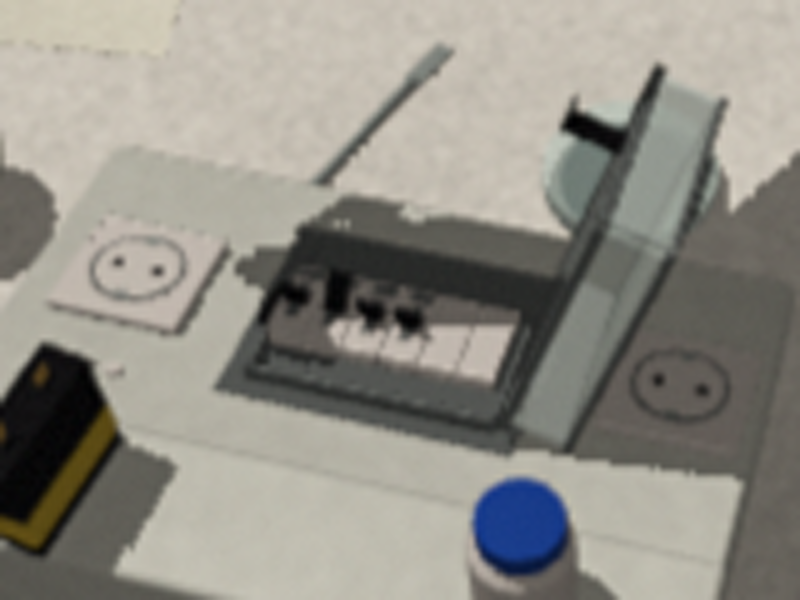

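The cover is open, and the toggle at crop (338,275), second from -y (local y -0.024), leans to the front; it is the tripped one. I compute the waypoints.

Run:
```python
from h import *
p=np.load("p.npy");x=observe()["position"]
for l in((-.03,-.0235,.06),(-.03,-.0235,.012),(-.013,-.0235,.012)):
    t=world(p,pan(*l))[0];print(t.round(4),(t-x).round(4));x=t
```

```text
[ 0.5198 -0.0721  0.1255] [-0.0182  0.1247 -0.115 ]
[ 0.5297 -0.071   0.0785] [ 0.0099  0.0011 -0.047 ]
[ 0.5462 -0.0692  0.082 ] [0.0165 0.0018 0.0035]
```

Call:
{"fn": "step_arm", "kwargs": {"motion": [[-0.003,0.02,-0.01,0,0,0,0],[-0.003,0.025,-0.015,0,0,0,0],[-0.003,0.025,-0.02,0,0,0,0],[-0.003,0.025,-0.02,0,0,0,0],[-0.003,0.02,-0.02,0,0,0,0],[-0.003,0.01,-0.015,0,0,0,0],[0,0,-0.01,0,0,0,0],[0,0,0,0,0,0,0],[0,0,0,0,0,0,0],[0,0,0,0,0,0,0]]}}

```text
clock: 8.15
position: [0.5212, -0.0706, 0.1293]
tool_rot: [0.086, 0.657, 0.744, 0.081]
wrist_force: [-0.5, 0.0, 0.0]
width: -0.0003
```

Call:
{"fn": "step_arm", "kwargs": {"motion": [[0.001,0,-0.01,0,0,-0.8,0],[0.002,0,-0.011,0,0,0,0],[0.002,0,-0.011,0,0,0,0],[0.002,0,-0.009,0,0,0,0],[0.0015,-0.0005,-0.006,0,0,0,0],[0,0,-0.003,0,0,0,0],[0,0,0,0,0,0,0],[0,0,0,0,0,0,0],[0,0,0,0,0,0,0],[0,0,0,0,0,0,0]]}}

```text
clock: 9.4
position: [0.5308, -0.0716, 0.0764]
tool_rot: [0.087, 0.663, 0.739, 0.08]
wrist_force: [-0.5, 1.0, 0.5]
width: -0.0
```

Call:
{"fn": "step_arm", "kwargs": {"motion": [[0.001,0,0.002,0,0,0,0],[0.003,0,0.0006,0,0,0,0],[0.003,0.0005,0.0006,0,0,0,0],[0.003,0,0.0006,0,0,0,0],[0.003,0.0005,0.0006,0,0,0,0],[0.002,0,0.0005,0,0,0,0],[0.001,0,0.0002,0,0,0,0],[0,0,0,0,0,0,0],[0,0,0,0,0,0,0],[0,0,0,0,0,0,0]]}}

```text
clock: 10.65
position: [0.5396, -0.0715, 0.0795]
tool_rot: [0.083, 0.664, 0.739, 0.074]
wrist_force: [-2.1, -0.4, 2.1]
width: 0.0001
```

Run:
```python
from h import *
print(observe()["position"],observe()["wrist_force"])
im=camera("scene");cv2.imwrite("pics/s3.png",cv2.resize(im[130:200,180:270],None,fx=8,fy=8,interpolation=cv2.INTER_CUBIC))
```

```text
[ 0.5395522  -0.07149851  0.07953179] [-2.08739527 -0.38596686  2.07260101]
```

View pics/s3.png

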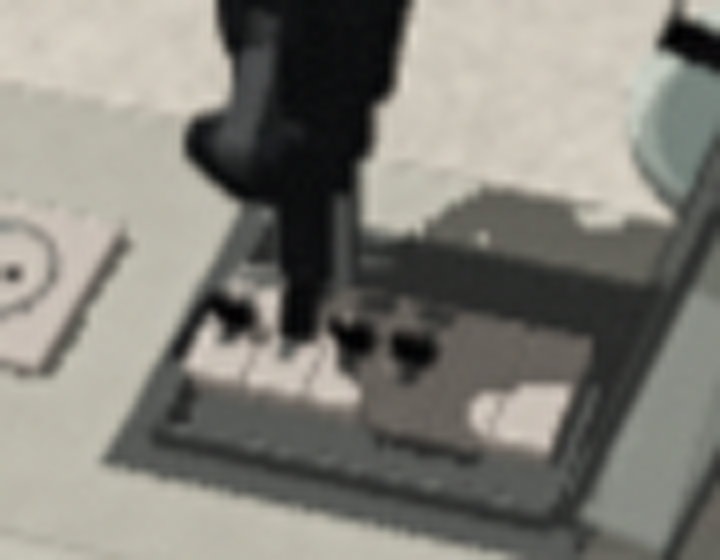

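The finger moved only 9 mm and the toggle at crop (300,320) has not gone over yet. I push on.

Call:
{"fn": "step_arm", "kwargs": {"motion": [[0.004,0.0005,0.0008,0,0,0,0],[0.004,0.0005,0.0008,0,0,0,0],[0.004,0.0005,0.0008,0,0,0,0],[0.003,0,0.0006,0,0,0,0],[0.001,0,0,0,0,0,0],[0,0,0,0,0,0,0],[0,0,0,0,0,0,0],[0,0,0,0,0,0,0],[0,0,0,0,0,0,0],[0,0,0,0,0,0,0]]}}

```text
clock: 11.95
position: [0.5505, -0.0708, 0.0814]
tool_rot: [0.08, 0.665, 0.74, 0.07]
wrist_force: [-0.8, -0.5, 0.3]
width: 0.0005
```

Call:
{"fn": "step_arm", "kwargs": {"motion": [[-0.005,0,0,0,0,0,0],[-0.006,0,0,0,0,0,0],[-0.006,0,0.01,0,0,0,0],[-0.005,0,0.03,0,0,0,0],[-0.005,0,0.035,0,0,0,0],[0,-0.02,0.04,0,0,0,0],[0,-0.02,0.05,0,0,0,0],[0,0,0.04,0,0,0,0],[0,0,0.02,0,0,0,0],[0,0,0,0,0,0,0]]}}

```text
clock: 13.2
position: [0.5168, -0.1104, 0.3176]
tool_rot: [0.081, 0.663, 0.741, 0.069]
wrist_force: [-0.1, 0.8, -0.9]
width: 0.0
```

Run:
```python
from h import *
o=observe();print(o["position"],o["wrist_force"],o["joint_pos"].round(2))
im=camera("scene");cv2.imwrite("pics/s4.png",cv2.resize(im[110:230,150:330],None,fx=4,fy=4,interpolation=cv2.INTER_CUBIC))
p=np.load("p.npy")
def cov(th,a,z): return pan(0,.068-a*np.cos(th)+z*np.sin(th),.01+a*np.sin(th)+z*np.cos(th))
x=o["position"]
print(((proj("scene",[world(p,cov(1.85,a,.0285))[0] for a in(0,.124)])-[150,110])*4).round(0))
for l in(pan(0,.165,.19),pan(0,.165,.095)):
    t=world(p,l)[0];print(t.round(4),(t-x).round(4));x=t
# finger (half width h, tool along n): lower -y corner at a_c on outer face
for th,a in((1.85,.105),(1.6,.105),(1.3,.106),(1.0,.108),(.75,.11),(.5,.112),(.3,.114),(.15,.116),(0,.118)):
    t=world(p,cov(th,a,.0285)+[0,.011,0])[0]
    print(th,t.round(4),(t-x).round(4));x=t
```

```text
[ 0.51678404 -0.11037234  0.31763267] [-0.138169    0.77345755 -0.8879543 ] [ 0.64  0.14 -0.58  1.81  0.08  1.    0.15]
[[476. 298.]
 [562. 138.]]
[0.5017 0.1156 0.2588] [-0.0151  0.226  -0.0588]
[0.5213 0.1177 0.1659] [ 0.0196  0.0021 -0.0929]
1.85 [0.5228 0.0881 0.1738] [ 0.0015 -0.0297  0.0079]
1.6 [0.5232 0.0632 0.1846] [ 0.0004 -0.0249  0.0108]
1.3 [0.5256 0.0308 0.1901] [ 0.0023 -0.0324  0.0055]
1.0 [ 0.5299 -0.0024  0.1867] [ 0.0043 -0.0332 -0.0034]
0.75 [ 0.535  -0.0287  0.1765] [ 0.005  -0.0263 -0.0102]
0.5 [ 0.5411 -0.0518  0.1598] [ 0.0061 -0.023  -0.0168]
0.3 [ 0.5465 -0.0671  0.1424] [ 0.0054 -0.0154 -0.0174]
0.15 [ 0.5507 -0.0767  0.1273] [ 0.0043 -0.0095 -0.0151]
0 [ 0.5551 -0.0838  0.1107] [ 0.0043 -0.0071 -0.0166]
```

View pics/s4.png

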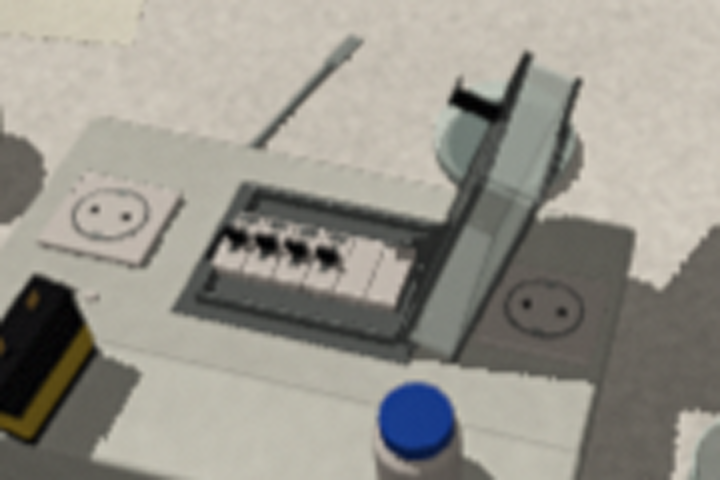

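All four toggles lean up in line (crop 235–327, 240–256). I now move over and behind the open cover.

Call:
{"fn": "step_arm", "kwargs": {"motion": [[-0.002,0.03,0,0,0,0,0],[-0.002,0.045,0,0,0,0,0],[-0.003,0.05,0,0,0,0,0],[-0.003,0.05,0,0,0,0,0],[-0.002,0.04,-0.01,0,0,0,0],[0,0.01,-0.03,0,0,0,0],[0.003,0,-0.035,0,0,0,0],[0.004,0,-0.035,0,0,0,0],[0.005,0,-0.03,0,0,0,0],[0,0,0,0,0,0,0]]}}

```text
clock: 14.5
position: [0.5044, 0.1218, 0.1606]
tool_rot: [0.073, 0.662, 0.744, 0.063]
wrist_force: [0.4, 0.0, 0.3]
width: -0.0001
```

Call:
{"fn": "step_arm", "kwargs": {"motion": [[0.006,-0.01,0.005,0,0,0,0],[0.006,-0.012,0.006,0,0,0,0],[0.006,-0.013,0.005,0,0,0,0],[0,-0.013,0.005,0,0,0,0],[0,-0.013,0.005,0,0,0,0],[0.001,-0.013,0.003,0,0,0,0],[0.001,-0.013,0.002,0,0,0,0],[0.001,-0.013,0,0,0,0,0],[0.002,-0.013,-0.001,0,0,0,0],[0.002,-0.01,-0.001,0,0,0,0]]}}

```text
clock: 15.75
position: [0.5264, 0.0031, 0.1973]
tool_rot: [0.071, 0.657, 0.748, 0.066]
wrist_force: [-1.4, 1.5, 0.4]
width: 0.0002
```

Call:
{"fn": "step_arm", "kwargs": {"motion": [[0.001,-0.005,-0.008,0,0,0,0],[0.002,-0.009,-0.006,0,0,0,0],[0.002,-0.009,-0.004,0,0,0,0],[0.002,-0.009,-0.004,0,0,0,0],[0.002,-0.009,-0.006,0,0,0,0],[0.002,-0.008,-0.006,0,0,0,0],[0.002,-0.007,-0.006,0,0,0,0],[0.002,-0.005,-0.007,0,0,0,0],[0,0,0,0,0,0,0],[0,0,0,0,0,0,0]]}}

```text
clock: 17.0
position: [0.5429, -0.0631, 0.1466]
tool_rot: [0.071, 0.657, 0.747, 0.066]
wrist_force: [-0.6, 0.8, 2.2]
width: -0.0
```

Run:
```python
from h import *
o=observe();print(o["position"],o["wrist_force"])
im=camera("scene");cv2.imwrite("pics/s5.png",cv2.resize(im[90:220,150:310],None,fx=4,fy=4,interpolation=cv2.INTER_CUBIC))
```

```text
[ 0.5428509  -0.06313351  0.14657139] [-0.57864266  0.78611069  2.21920523]
```

View pics/s5.png

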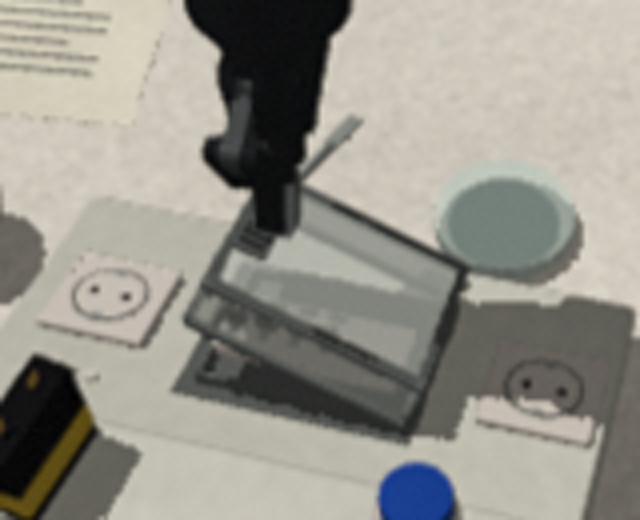

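The cover is about 20° open and the fingertip is on the face beside the pad (crop 255,238). I continue down onto the pad.

Call:
{"fn": "step_arm", "kwargs": {"motion": [[0.002,-0.004,-0.005,0,0,0,0],[0.002,-0.005,-0.005,0,0,0,0],[0.002,-0.005,-0.005,0,0,0,0],[0.002,-0.004,-0.005,0,0,0,0],[0.002,-0.003,-0.005,0,0,0,0],[0.001,-0.002,-0.005,0,0,0,0],[0.001,-0.001,-0.004,0,0,0,0],[0,0,-0.003,0,0,0,0],[0,0,-0.003,0,0,0,0],[0,0,-0.003,0,0,0,0]]}}

```text
clock: 18.3
position: [0.5569, -0.0888, 0.1076]
tool_rot: [0.075, 0.657, 0.747, 0.066]
wrist_force: [-28.2, 0.5, 57.9]
width: -0.0003
```

At the stop again (z 0.1076 against 0.1073 before, at a firm force). I let go straight up.

Call:
{"fn": "step_arm", "kwargs": {"motion": [[-0.003,0,0.015,0,0,0,0],[-0.005,0,0.025,0,0,0,0],[-0.005,-0.01,0.03,0,0,0,0],[-0.005,-0.03,0.03,0,0,0,0],[0,-0.03,0.02,0,0,0,0],[0,-0.03,0,0,0,0,0],[0,0,0,0,0,0,0],[0,0,0,0,0,0,0],[0,0,0,0,0,0,0],[0,0,0,0,0,0,0]]}}

```text
clock: 19.55
position: [0.5369, -0.1908, 0.2315]
tool_rot: [0.075, 0.655, 0.749, 0.064]
wrist_force: [-0.4, -0.0, -0.4]
width: 0.0005
```

Call:
{"fn": "step_arm", "kwargs": {"motion": [[0,0,0,0,0,0,0],[0,0,0,0,0,0,0],[0,0,0,0,0,0,0],[0,0,0,0,0,0,0],[0,0,0,0,0,0,0],[0,0,0,0,0,0,0],[0,0,0,0,0,0,0],[0,0,0,0,0,0,0],[0,0,0,0,0,0,0],[0,0,0,0,0,0,0]]}}

```text
clock: 20.8
position: [0.5371, -0.1898, 0.2314]
tool_rot: [0.075, 0.655, 0.749, 0.065]
wrist_force: [0.9, -0.0, 0.6]
width: 0.0004
```

Run:
```python
from h import *
im=camera("scene");o=observe();print(o["clock"],o["position"])
a=im[80:270,60:360];b=cv2.imread("pics/scene0.png")[80:270,60:360]
cv2.imwrite("pics/s6.png",cv2.resize(np.vstack([b[:,:],a]),None,fx=1.57,fy=1.57) if 0 else cv2.resize(a,None,fx=2.6,fy=2.6,interpolation=cv2.INTER_CUBIC))
for (k,x0,y0,x1,y1) in(("cover",190,140,270,200),("jar",240,203,270,235),("battery",140,175,175,222),("dish",255,130,297,160),("beaker",318,212,355,255),("bottle",75,130,125,210)):
    print(k,cv2.absdiff(im,cv2.imread("pics/scene0.png"))[y0:y1,x0:x1].mean().round(1))
```

```text
20.85 [ 0.53705681 -0.18974503  0.23141665]
cover 8.1
jar 4.7
battery 3.7
dish 8.8
beaker 5.7
bottle 5.4
```

View pics/s6.png

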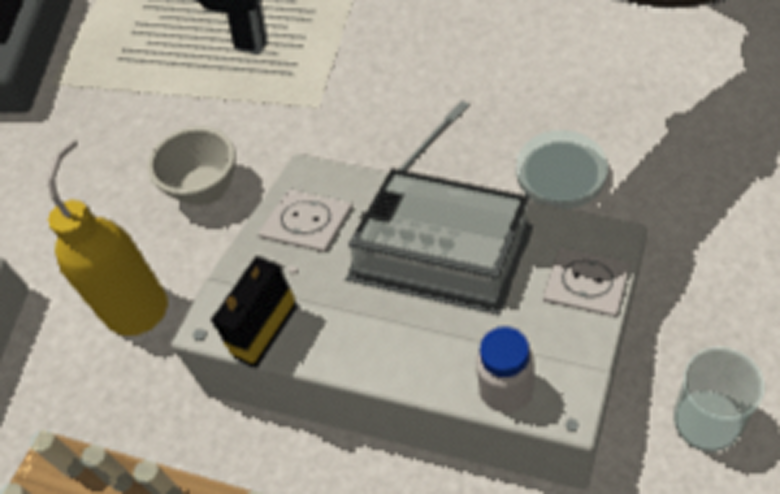

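The cover is shut and flush at crop (440,235) 2.4 s after release, the four toggles under it are in line, and the loose things stand where they were. I hand in.

```bash
python3 -c "
from cell import *
print(finish_job())"
```

```text
the job is handed in; nothing more can be done
None
```

I handed the job in at about 21 s of the 56 s. The cover popped open, the tripped breaker is back up, and the cover is shut and looks latched.

- **Opening:** I pressed the ribbed pad to its stop (about 50 N at the wrist). The cover opened fully once I let go.
- **Toggle:** The tripped breaker was the second from the -y end. My first push stopped short at about 9 mm; a second push snapped it over. A picture then showed all four toggles leaning up in line.
- **Closing:** I swung the cover shut from behind and pressed it to the stop again (about 64 N, same height within 0.3 mm as the first press).
- **Last check:** About 2.4 s after I let go, a picture showed the cover shut and flush, with all four toggles in line under it. The loose things looked to be in their places and the robot was clear of everything.

The latch itself I judged only from the cover staying shut in that picture. The before-and-after image comparison showed small differences at every object. I put these down to the arm's shadow, and did not measure the objects' positions again. No other checks failed or disagreed.

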